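# Set sprung tweezers to the gauge marks and hold

### The arm

A 7-joint arm with a two-finger parallel gripper is mounted at the origin on a cart in front of the work surface, level with it; the furniture and walls round the work are solid. World frame = base frame: x ahead of the robot, y to its left, z up, the work surface at z = 0. Lengths are in mm, angles in rad, forces in N, time in s.
With the tool pointing down it reaches from about 400 to 875 mm from the base axis. Payload 4.4 kg.
Tool frame: the origin (TCP) lies at the very end of the fingers, on their centre line; the grasp point (between the pads) lies 19 mm behind it; z points along the fingers, y is the line along which they close (so a half turn about z gives the same grasp; the last joint's range is limited). The gripper opens to 85 mm and grips with 20 to 120 N. Pads are 22 mm wide; open, the fingers measure 114 mm over their backs; the gripper's body (76 mm by 85 mm) begins 54 mm behind the grasp point. The pads swing forward as they close: fully open they stand 13 mm farther back than shut.
Start: joints at [1.207, 0.628, 0.038, 1.517, -0.027, 0.996, -0.02], TCP at [190.749, -621.396, 231.313] pointing down, gripper open.
Joint ranges: [-3.06, 3.06], [-0.37, 2.12], [-1.25, 1.32], [0.18, 2.47], [-1.1, 4.24], [0.23, 1.98], [-2.94, 2.94]. Speed limits (rad/s): [2.57, 2.57, 3.14, 3.14, 3.14, 3.14, 3.14].

### API

Orientations are given as [roll, pitch, yaw] about the fixed x, y, z axes, in that order (R = Rz(yaw) Ry(pitch) Rx(roll)).
In Python, from cell import sensors, get_image, camera_params, order gives the robot as it stands.
- The arm moves only by the shell command python3 -m inch 'ROWS' [OPENING]. ROWS is JSON, a list that holds one entry, the list of rows, each a list of 4 numbers: the shift along the tool's x, y, z in cm, then the turn about the tool's z in degrees. A call has 1 to 8 rows; each row is the pose to reach, as a shift and turn from the pose commanded when the call began, along the tool's axes at that moment; what a row does not reach only later rows make up. A row lasts 1/12 s, in which the tool goes at most 41.7 mm and 7.16 degrees, less where a joint would pass 70% of its speed; a pose out of reach is approached as far as the arm can. A call with a gripper value outside its range is refused whole. OPENING is the finger opening in cm, from 0 to 8.54, set as the call begins (- or left out, the last holds). The fingers move at their own pace and stop on an object; the grip force is fixed at half the most. Time passes only in rows, so rows that repeat a pose let the fingers close. It gives the time, the measured TCP pose, the force, the opening and the grip force at its end, in the units of the state.
- sensors.read_state(): the state, without advancing time (a new reading comes with each control period).
- get_image(name): name is "scene" or "top"; returns the picture (420x560x3 uint8, blue, green, red); there is no depth.
- camera_params(name): a dict with "mtx" (3x3 intrinsics, pixels), "rvec" (rotation vector, rad) and "tvec" (3), from world to camera coordinates, as OpenCV has them. Camera axes: x right, y down, z forward; pixel columns grow to the right and rows downward; lengths in mm; the calibration is good to about 2 mm. A picture is of the moment at which its call begins. camera_params takes no time and is no camera call.
- order.finish_job(): hands the job in; it is judged then, once.
The state is a dict: "clock": time; "qpos": joint angles; "qd": joint speeds; "tau": joint torques, N m; "eef_pos": TCP position; "tool_rot": TCP orientation; "force": force on the tool from outside, world axes, zero at the start; "torque": the same for the moment, N m; "width": finger opening in mm; "gripper_force": force on a finger pad.
Only numpy, scipy, OpenCV 4.12 (cv2) and the standard library are available. Lean on these libraries where they do the work, as an engineer would, in place of code of your own. Each camera call takes 0.05 s, during which the arm holds its last target. There are 200 camera calls.

### The job

Take the sprung tweezers by their rubber grips, slide them out towards you from under the holder's clear cover and carry them to the white-topped gauge stand. With the looped end towards you, squeeze them so that each tip hangs over its own dark bar, about 10 mm above the plate without touching it, the tips 20 mm apart (centres). Keep that gap steady for two seconds and finish while still holding them there, not put down or let go; leave the bottle, jar and scoop where they are.

Things in the scene. Friction and masses are not known exactly. Their poses are not given: they have to be found in the camera images.
- tweezers_grip (a point): Sprung steel tweezers lying loose and flat, 200 mm long: looped end, two arms that swing level. Point midway between the two black rubber grips (each 40 mm long, 16 mm high), half-way up: grasp here from above, closing along y. x to the tips, y to the left arm, z up. Loop ends 117 mm behind, tips end 85 mm ahead. Mass about 80 g. Let go: 48 mm over the grips, tips 44 mm apart (centres).
- tweezers: The same tweezers, same origin and axes. Both arms turn together about pins 100 mm behind the origin. Squeezed to 35.5 mm over the grips, the grip faces are parallel and the tips are 20 mm apart; the tip gap changes 1.85 mm per mm of squeeze. The spring pushes each grip out with 1.4 N when open, 2.3 N at 44 mm, 4 N at 35.5 mm. A stop ends the squeeze at about 7 mm tip gap.
- tip_left (a point): Centre of the left (+y) arm's tip, 2 mm back from its end. The tip is 4 mm wide and 6 mm high, level with the middle of the arms.
- tip_right (a point): The same point of the right (-y) arm's tip. The distance between the two tip points is the tip gap.
- holder: Fixed grey holder, 220 x 78 mm. Origin on the table under the tweezers' grips, x into the tunnel, away from the robot. The tweezers lie 35 mm up: loop on a block (x -115 to -75 mm), tips 42 mm deep in a tunnel (x 43 to 103 mm, inside 69 wide, 26 high, clear roof, its top 65 mm up). Between block and tunnel only a tray 8 mm high: room for fingers. The tweezers come out only towards -x.
- gauge: Fixed gauge stand. Origin on the table under the middle of its white top plate, 60 mm (x) by 70 mm (y), its upper face 40 mm above the table. x points away from the robot. Two dark inlaid bars, 44 mm long, 6 mm wide, run along x, centred at x = 0, y = +10 and -10 mm: the marks for the left and the right tip.
- amber: Bystander: dark bottle, 45 mm across, 104 mm tall, origin under its foot.
- jar: Bystander: jar with a green lid, 60 mm across, 78 mm tall, origin under its foot.
- scoop: Bystander: orange measuring scoop, 131 x 55 x 24 mm, origin under its middle.
Mind the look-alikes: they are no part of the job. Several things have the shape of the holder; the one meant has the colours described above.

How it is judged (in metres and radians):
On the way, in this order (a step that is already met when the one before it is completed fails the run):
1. the tweezers are held and their tips are out of the tunnel, in front of it (x of each of tip_left, tip_right in the frame of holder below 0.043 m and height (world z) of tweezers_grip above 0.035 m and contact force between tweezers and the fingers above 1 N), for 0.1 s.
2. each tip is over its bar, the gap at 20 mm, kept for two seconds (x of tip_left in the frame of gauge between -0.022 and 0.022 m and y of tip_left in the frame of gauge between 0.005 and 0.015 m and z of tip_left in the frame of gauge between 0.043 and 0.06 m and x of tip_right in the frame of gauge between -0.022 and 0.022 m and y of tip_right in the frame of gauge between -0.015 and -0.005 m and z of tip_right in the frame of gauge between 0.043 and 0.06 m and distance between tip_left and tip_right between 0.017 and 0.023 m and contact force between tweezers and the fingers above 1 N and contact force between tweezers and gauge below 0.05 N and contact force between tweezers and holder below 0.05 N and linear speed of tweezers below 0.02 m/s), for 2 s.
At the end, for the whole second after the job is handed in: Carried by the gripper alone and still, tips 20 mm apart (within 3) for two seconds and at the end; each tip centre within 5 mm sideways of its own bar's middle, within 22 mm along it, 3 to 20 mm above the plate; bystanders within 20 mm of where they stood (all of step 2); the arm keeps its last pose, push and grip.
It fails at once if the bottle, jar or scoop is moved by more than 20 mm (distance of any of amber, jar, scoop from where it was at the start of the episode above 0.02 m).
It also fails if it takes over 48 s, if anything falls off the work surface, if the arm or the gripper's body presses on something with over 40 N, if the wrist force passes 120 N, or if a joint passes its speed limit or range.

## Working session

There is one attempt and no reset: what is moved stays moved. The work goes in short steps, Python scripts to look and compute and a shell command to move; the robot and the scene stay as the last step left them, time stands still between calls to the robot, and variables do not carry over. Pictures are saved under pics/ and viewed, at most 10 in all, crops included, and the job is handed in when it is done.

```bash
mkdir -p pics
cat > h.py <<'E'
import numpy as np,cv2
from cell import sensors,get_image,camera_params,order
def ray(n,u,v):
    p=camera_params(n);R=cv2.Rodrigues(np.array(p["rvec"],float))[0];t=np.array(p["tvec"],float).ravel()
    d=R.T@np.linalg.inv(np.array(p["mtx"],float))@np.array([u,v,1.]);return -R.T@t,d
def plane(n,u,v,z):
    c,d=ray(n,u,v);return c+d*(z-c[2])/d[2]
def proj(n,P):
    p=camera_params(n);return cv2.projectPoints(np.array(P,float).reshape(-1,3),np.array(p["rvec"],float),np.array(p["tvec"],float),np.array(p["mtx"],float),None)[0].reshape(-1,2)
E
python3 - <<'E'
from h import *
for n in("scene","top"):
    im=get_image(n);cv2.imwrite(f"pics/{n}0.png",im);print(n,ray(n,280,210))
s=sensors.read_state();print(s["clock"],s["eef_pos"],s["tool_rot"],s["width"])
E
```

```text
scene (array([-547.38554529, -953.98089364, 1035.08791287]), array([ 0.67889926,  0.49412974, -0.54349257]))
top (array([-405.23312644,  259.3163766 , 1894.7256641 ]), array([ 0.47242668, -0.18193526, -0.86240397]))
0.1 [ 190.60380467 -620.84158122  230.4709241 ] [-3.13987665e+00 -3.36068760e-05  2.97762530e-01] 85.4362615297165
```

View pics/scene0.png

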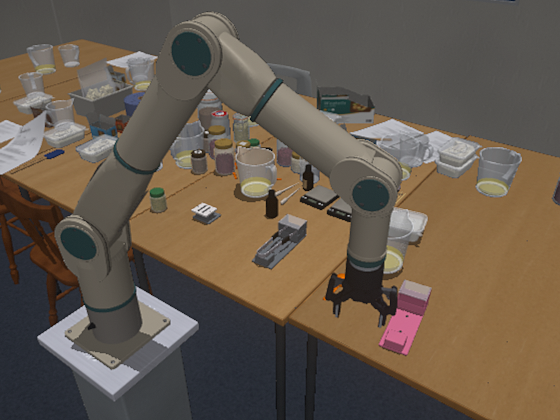

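View pics/top0.png

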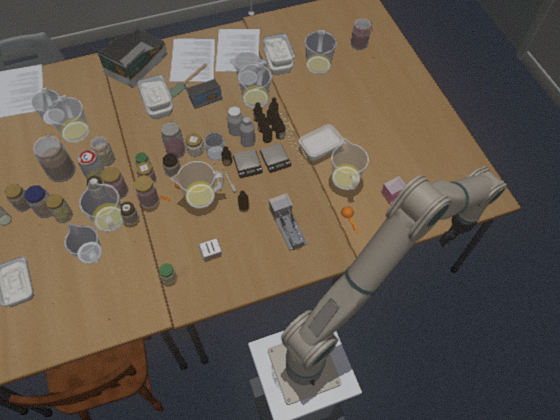

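The scene view shows the grey holder at about (282,240), the pink look-alike at (405,318) and the gauge at (206,213). In the top view they are at (287,222), (395,188) and (210,248). The grey one matches the description, so I'll confirm it in an enlarged crop.

Run:
```python
from h import *
t=cv2.imread("pics/top0.png");s=cv2.imread("pics/scene0.png")
a=cv2.resize(t[185:265,190:310],(780,520)[:2],interpolation=cv2.INTER_CUBIC)
a=cv2.resize(t[190:260,195:315],None,fx=4.2,fy=4.2,interpolation=cv2.INTER_CUBIC)
b=cv2.resize(s[190:275,185:315],None,fx=3.5,fy=3.5,interpolation=cv2.INTER_CUBIC)
W=max(a.shape[1],b.shape[1]);o=np.zeros((a.shape[0]+b.shape[0],W,3),np.uint8)
o[:a.shape[0],:a.shape[1]]=a;o[a.shape[0]:,:b.shape[1]]=b;print(o.shape,a.shape);cv2.imwrite("pics/crop0.png",o)
```

```text
(592, 504, 3) (294, 504, 3)
```

View pics/crop0.png

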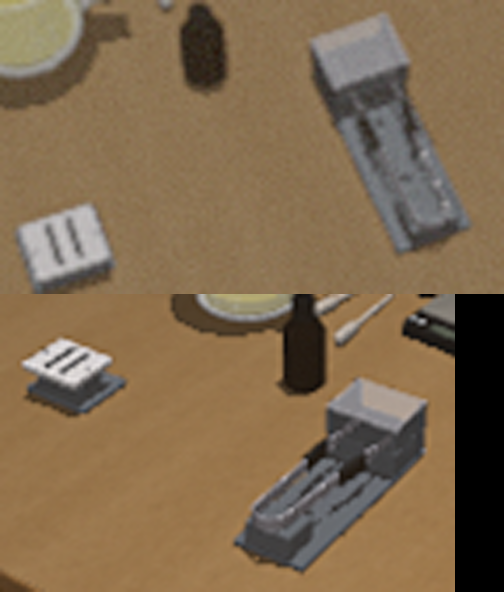

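The crop confirms it: the grey holder holds tweezers with black grips, and its clear roof corner is at about (269,200) in the top view. The gauge plate carries two bars. Next I'll convert these points to positions.

Run:
```python
from h import *
T=lambda x,y:(x/4.2+195-.4,y/4.2+190-.4)
S=lambda x,y:(x/3.5+185-.36,(y-294)/3.5+190-.36)
def show(l,n,f,pts,z):
    P=np.array([plane(n,*f(*p),z) for p in pts])[:,:2];print(l,n,P.round(0).tolist(),"mean",P.mean(0).round(1),"edges",np.linalg.norm(P-np.roll(P,-1,0),axis=1).round(0));
show("roof","top",T,[(311,45),(386,15),(410,65),(325,92)],65)
show("roof","scene",S,[(328,403),(362,380),(427,403),(391,432)],65)
show("base near","top",T,[(403,252),(468,225)],0)
show("base near","scene",S,[(235,542),(302,570)],0)
show("plate","scene",S,[(22,361),(62,338),(112,358),(70,387)],40)
show("plate","top",T,[(17,235),(92,204),(112,260),(32,282)],40)
t=cv2.imread("pics/top0.png");s=cv2.imread("pics/scene0.png")
for n,im,box in(("top",t,(200,236,225,262)),("scene",s,(190,200,220,222))):
    x0,y0,x1,y1=box;c=cv2.resize(im[y0:y1,x0:x1],None,fx=8,fy=8,interpolation=cv2.INTER_CUBIC)
    g=cv2.cvtColor(c,6);hsv=cv2.cvtColor(c,40)
    w=((hsv[...,1]<50)&(g>150)).astype(np.uint8);w=cv2.morphologyEx(w,cv2.MORPH_CLOSE,np.ones((31,31)))
    w=cv2.erode(w,np.ones((15,15)));k,L,st,ce=cv2.connectedComponentsWithStats(((g<115)&(w>0)).astype(np.uint8))
    i=st[1:,4].max()if k>1 else 0
    m=cv2.moments(w,True);f=lambda a,b:((a+.5)/8-.5+x0,(b+.5)/8-.5+y0)
    print(n,"plate c",plane(n,*f(m["m10"]/m["m00"],m["m01"]/m["m00"]),40).round(1))
    for j in range(1,k):
        if st[j,4]>60:
            P=np.array([plane(n,*f(b,a),40)[:2] for a,b in np.argwhere(L==j)])
            ev,V=np.linalg.eigh(np.cov(P.T));print("bar",P.mean(0).round(1),np.degrees(np.arctan2(*V[::-1,1])).round(1),np.sqrt(12*ev).round(0))
```

```text
roof top [[655.0, -99.0], [663.0, -179.0], [602.0, -181.0], [601.0, -94.0]] mean [ 630.5 -138.1] edges [81. 61. 87. 54.]
roof scene [[607.0, -107.0], [659.0, -110.0], [663.0, -184.0], [602.0, -184.0]] mean [ 632.6 -146.3] edges [52. 74. 60. 77.]
base near top [[447.0, -118.0], [453.0, -187.0]] mean [ 449.9 -152.5] edges [69. 69.]
base near scene [[449.0, -115.0], [453.0, -190.0]] mean [ 451.  -152.3] edges [75. 75.]
plate scene [[516.0, 216.0], [572.0, 213.0], [574.0, 144.0], [509.0, 142.0]] mean [542.8 178.8] edges [57. 69. 65. 73.]
plate top [[564.0, 222.0], [573.0, 147.0], [510.0, 146.0], [513.0, 222.0]] mean [540.2 184.6] edges [75. 62. 76. 51.]
top plate c [543.8 184.9  40. ]
bar [549.4 173.2] -179.6 [ 3. 14.]
bar [553.9 193. ] -177.9 [ 3. 19.]
bar [533.8 173. ] 171.4 [3. 9.]
bar [532.7 192.6] -179.1 [ 3. 16.]
scene plate c [541.7 177.3  40. ]
bar [542.7 189.3] -178.7 [ 6. 40.]
bar [543.9 169.6] -178.5 [ 5. 37.]
```

Run:
```python
from h import *
for n,box in(("top",(273,212,302,240)),("scene",(260,225,300,262))):
    im=cv2.imread(f"pics/{n}0.png");x0,y0,x1,y1=box
    c=cv2.resize(im[y0:y1,x0:x1],None,fx=8,fy=8,interpolation=cv2.INTER_CUBIC);g=cv2.cvtColor(c,6)
    k,L,st,ce=cv2.connectedComponentsWithStats((g<52).astype(np.uint8))
    for j in range(1,k):
        if st[j,4]>150:
            u,v=(ce[j]+.5)/8-.5+np.array([x0,y0]);print(n,(u.round(1),v.round(1)),st[j,4],plane(n,u,v,38).round(0))
print("plate pred corners check")
for z in(38,):
  for x in(555,560,565,570):print(x,proj("top",[x,-146,z]).round(1),proj("scene",[x,-146,z]).round(1))
s=camera_params
# triangulate gauge (plate centre, both views)
T=proj("top",[543.8,184.9,40])[0];S=proj("scene",[541.7,177.3,40])[0]
c1,d1=ray("top",*T);c2,d2=ray("scene",*S)
a=np.linalg.lstsq(np.c_[d1,-d2],c2-c1,rcond=None)[0];print(c1+d1*a[0],c2+d2*a[1])
```

```text
top (np.float64(292.3), np.float64(219.5)) 156 [ 554. -164.   38.]
top (np.float64(281.8), np.float64(220.1)) 307 [ 565. -123.   38.]
scene (np.float64(275.2), np.float64(235.4)) 1680 [ 563. -126.   38.]
scene (np.float64(285.4), np.float64(239.6)) 2371 [ 563. -167.   38.]
plate pred corners check
555 [[288.  220.5]] [[278.7 238.6]]
560 [[287.5 219.5]] [[279.6 237.9]]
565 [[287.1 218.5]] [[280.5 237.2]]
570 [[286.7 217.5]] [[281.4 236.4]]
[547.15568523 184.63687121  33.44187749] [548.24429967 184.09785092  34.02053078]
```

```bash
cat >> h.py <<'E'
def go(x,y,z,yawdeg):
    s=sensors.read_state();r=s["tool_rot"];from scipy.spatial.transform import Rotation as Ro
    R=Ro.from_euler("xyz",r).as_matrix();d=R.T@(np.array([x,y,z])-np.array(s["eef_pos"]))/10
    w=np.degrees(r[2]);print("t",round(s["clock"],2),"pos",np.round(s["eef_pos"],1),"rpy",np.degrees(r).round(1),"w",round(s["width"],1),"gf",np.round(s["gripper_force"],1),"F",np.round(s["force"],1),"| row",d.round(2),round((w-yawdeg+180)%360-180,1))
E
python3 -m inch '[[[49.5,-34.5,4,13.5],[49.5,-34.5,4,13.5],[49.5,-34.5,4,13.5],[49.5,-34.5,4,13.5],[49.5,-34.5,4,13.5],[49.5,-34.5,4,13.5],[49.5,-34.5,4,13.5],[49.5,-34.5,4,13.5]]]' 8.5
python3 -c "from h import *;go(562,-145.5,130,3.5)"
```

```text
clock: 0.77
eef_pos: [396.5, -357.6, 209.0]
tool_rot: [-3.141, 0.0, 0.062]
force: [0.0, -0.5, -0.2]
width: 84.7
gripper_force: 0.0
t 0.77 pos [ 396.5 -357.6  209. ] rpy [-180.     0.     3.6] w 84.7 gf 0.0 F [ 0.  -0.5 -0.2] | row [ 17.83 -20.14   7.9 ] 0.1
```

```bash
python3 -m inch '[[[17.8,-20.1,7.9,0],[17.8,-20.1,7.9,0],[17.8,-20.1,7.9,0],[17.8,-20.1,7.9,0],[17.8,-20.1,7.9,0],[17.8,-20.1,7.9,0],[17.8,-20.1,7.9,0],[17.8,-20.1,7.9,0]]]' >/dev/null
python3 -m inch '[[[0,0,0,0],[0,0,0,0],[0,0,0,0]]]' >/dev/null
python3 - <<'E'
from h import *
go(562,-145.5,19,3.5)
a=get_image("top")[180:270,240:330];b=get_image("scene")[180:280,220:320]
cv2.imwrite("pics/above.png",np.hstack([cv2.resize(a,(400,400),interpolation=2),cv2.resize(b,(400,400),interpolation=2)]))
E
```

```text
t 1.68 pos [ 560.1 -149.7  130.5] rpy [179.9   0.    3.4] w 85.1 gf 0.0 F [ 0.4 -0.6  0.8] | row [ 0.22 -0.42 11.15] -0.1
```

View pics/above.png

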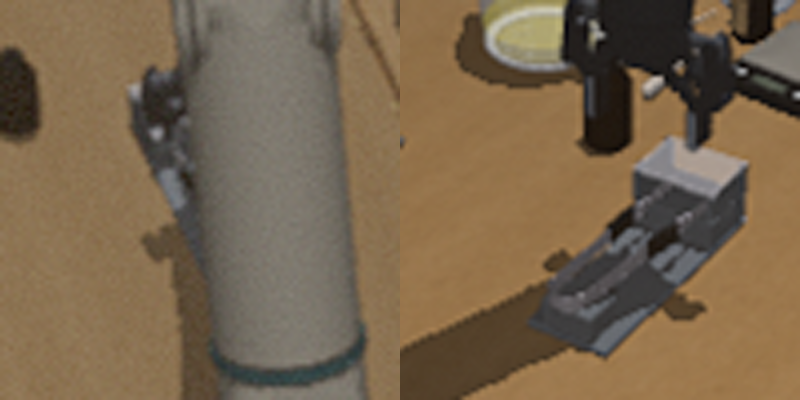

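The scene half shows the gripper above the holder, with the right fingertip at about pixel (293,217) and the grips at (275,235) and (285,240) still clear. I'll descend now.

```bash
python3 -m inch '[[[0.2,-0.4,3,0],[0.2,-0.4,6,0],[0.2,-0.4,8,0],[0.2,-0.4,9.5,0],[0.2,-0.4,10.5,0],[0.2,-0.4,11,0],[0.2,-0.4,11,0],[0.2,-0.4,11,0]]]' >/dev/null
python3 - <<'E'
from h import *
go(562,-145.5,19,3.5)
b=get_image("scene")[190:270,230:330]
cv2.imwrite("pics/down.png",cv2.resize(b,None,fx=6,fy=6,interpolation=2))
E
```

```text
t 2.45 pos [ 563.1 -144.3   20.9] rpy [ 1.8e+02 -1.0e-01  3.5e+00] w 84.8 gf 0.0 F [ 0.6 -0.4  1. ] | row [-0.12  0.12  0.19] 0.0
```

View pics/down.png

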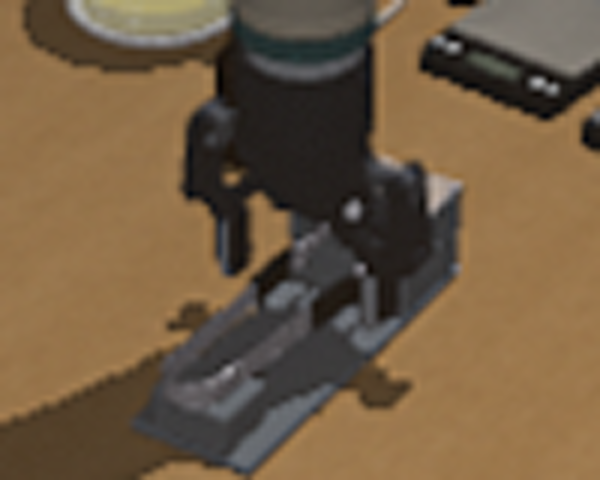

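The crop shows the fingers straddling both grips, with the right finger at about crop (380,300). I'll lower slightly and close.

```bash
python3 -m inch '[[[-0.2,0.1,0.4,0],[-0.2,0.1,0.4,0],[-0.2,0.1,0.4,0]]]' >/dev/null
python3 -m inch '[[[0,0,0,0],[0,0,0,0],[0,0,0,0],[0,0,0,0],[0,0,0,0],[0,0,0,0],[0,0,0,0],[0,0,0,0]]]' 3.6 
python3 -m inch '[[[0,0,0,0],[0,0,0,0],[0,0,0,0],[0,0,0,0]]]'|tail -2
python3 - <<'E'
from h import *
go(562,-145.5,19,3.5)
b=get_image("scene")[190:270,230:330]
cv2.imwrite("pics/closed.png",cv2.resize(b,None,fx=6,fy=6,interpolation=2))
E
```

```text
clock: 3.42
eef_pos: [561.4, -144.9, 16.9]
tool_rot: [3.141, -0.001, 0.062]
force: [-0.0, 0.8, 5.3]
width: 36.1
gripper_force: 5.3
width: 36.2
gripper_force: 5.3
t 3.75 pos [ 561.3 -145.    16.9] rpy [ 1.8e+02 -1.0e-01  3.6e+00] w 36.2 gf 5.3 F [-1.3  0.3  6.1] | row [ 0.06  0.06 -0.21] 0.1
```

View pics/closed.png

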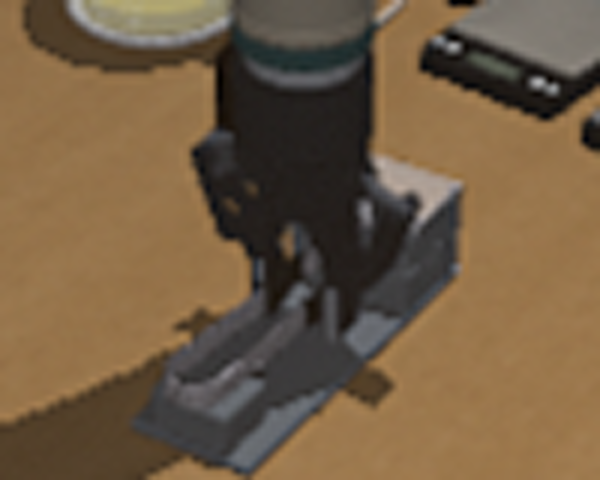

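The grips are squeezed at a width of 36.2 and 5.3 N. I'll lift a few millimetres inside the tunnel's headroom, then slide the tweezers out.

```bash
python3 -m inch '[[[0,0,-0.2,0],[0,0,-0.4,0],[0,0,-0.4,0],[0,0,-0.4,0]]]'|sed -n '2p;4,6p'
python3 -m inch '[[[-0.7,0,0,0],[-1.9,0,0,0],[-3.2,0,0,0],[-4.5,0,0,0],[-5.7,0,0,0],[-6.6,0,0,0],[-7,0,0,0],[-7,0,0,0]]]'|sed -n '2p;4,6p'
python3 -m inch '[[[0,0,0,0],[0,0,0,0],[0,0,0,0]]]'|sed -n '2p;4,6p'
python3 - <<'E'
from h import *
go(562,-145.5,120,3.5)
b=get_image("scene")[190:290,210:310]
cv2.imwrite("pics/out.png",cv2.resize(b,None,fx=6,fy=6,interpolation=2))
E
```

```text
eef_pos: [560.7, -144.8, 20.2]
force: [0.4, -0.2, -0.4]
width: 36.3
gripper_force: 3.9
eef_pos: [499.1, -149.4, 21.2]
force: [13.0, 1.4, -9.3]
width: 36.1
gripper_force: 10.4
eef_pos: [499.1, -149.3, 21.2]
force: [12.3, 1.2, -6.7]
width: 35.8
gripper_force: 10.2
t 5.05 pos [ 499.1 -149.3   21.2] rpy [179.8  -0.9   3.6] w 35.8 gf 10.2 F [12.3  1.2 -6.7] | row [ 6.45  0.04 -9.79] 0.1
```

View pics/out.png

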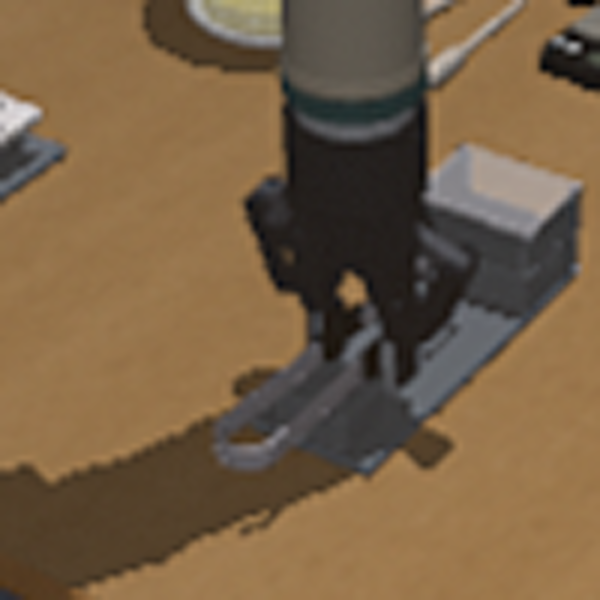

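The tweezers' loop now stands about 60 mm out past the block, at crop (240,445). The 12 N shows the fingers touching the block's front face, so I'll ease forward and then lift straight up.

```bash
python3 -m inch '[[[0.6,0,0,0],[1.2,0,0,0],[1.2,0,0,0],[1.2,0,0,0]]]'|sed -n '2p;4,6p'
python3 -m inch '[[[0,0,-0.5,0],[0,0,-1.5,0],[0,0,-3,0],[0,0,-5,0],[0,0,-7,0],[0,0,-9,0],[0,0,-10,0],[0,0,-10,0]]]'|sed -n '2p;4,6p'
python3 - <<'E'
from h import *
go(459,178,100,2)
b=get_image("scene")[160:280,200:330];a=get_image("top")[180:270,240:330]
cv2.imwrite("pics/up.png",np.hstack([cv2.resize(b,(400,370),interpolation=2),cv2.resize(a,(370,370),interpolation=2)]))
E
```

```text
eef_pos: [502.1, -148.4, 20.1]
force: [-0.5, -0.1, -0.0]
width: 36.2
gripper_force: 3.9
eef_pos: [504.2, -149.0, 122.9]
force: [0.3, -1.1, -0.9]
width: 35.9
gripper_force: 3.9
t 6.1 pos [ 504.2 -149.   122.9] rpy [179.9  -0.3   3.5] w 35.9 gf 3.9 F [ 0.3 -1.1 -0.9] | row [ -2.5  -32.92   2.23] 1.5
```

View pics/up.png

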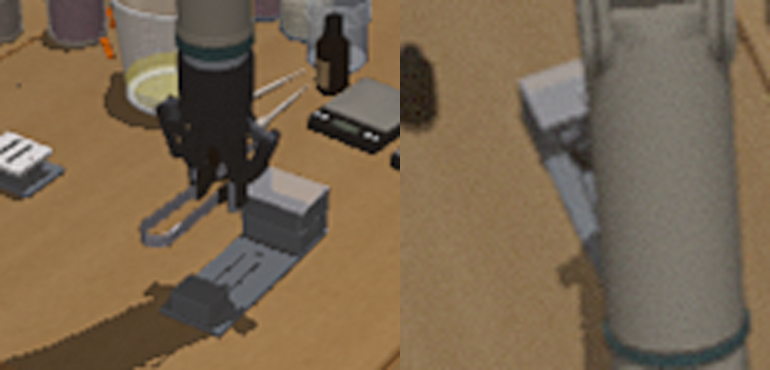

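Lifted and held, with the loop at crop (155,235). Carrying it over to the gauge in gentle steps.

```bash
python3 -m inch '[[[-0.1,-1,0,0],[-0.3,-3,0,0.3],[-0.5,-6,0,0.6],[-0.8,-9,0,0.8],[-1,-12,0,1],[-1.1,-14.5,0,1.3],[-1.2,-16,0,1.5],[-1.3,-16.5,0,2]]]'|sed -n '2p;5,6p'
python3 -m inch '[[[-0.1,-1,0,0],[-0.3,-3,0,0],[-0.5,-6,0,0],[-0.8,-9,0,0],[-1,-12,0,0],[-1,-14.5,0,0],[-1,-16,0,0],[-1,-16.3,0,0]]]'|sed -n '2p;5,6p'
python3 -m inch '[[[0,0,0.5,0],[0,0,1.5,0],[0,0,2.5,0],[0,0,3.5,0],[0,0,4,0],[0,0,4,0]]]'|sed -n '2p;5,6p'
python3 - <<'E'
from h import *
go(460,181,70,1.5)
b=get_image("scene");a=get_image("top");cv2.imwrite("pics/s1.png",b);cv2.imwrite("pics/t1.png",a)
cv2.imwrite("pics/g1.png",np.hstack([cv2.resize(b[150:250,150:250],(400,400),interpolation=2),cv2.resize(a[210:290,170:250],(400,400),interpolation=2)]))
E
```

```text
eef_pos: [478.0, 19.5, 119.0]
width: 36.0
gripper_force: 3.9
eef_pos: [464.8, 181.1, 119.7]
width: 36.0
gripper_force: 3.9
eef_pos: [464.3, 176.7, 78.6]
width: 36.0
gripper_force: 3.9
t 8.03 pos [464.3 176.7  78.6] rpy [179.9   0.2   1.5] w 36.0 gf 3.9 F [-0.1 -0.3 -0.6] | row [-0.42 -0.44  0.86] -0.0
```

View pics/g1.png

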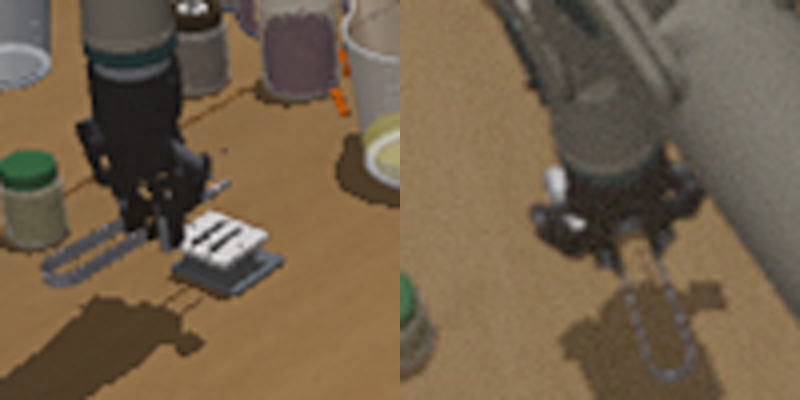

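In the left (scene) half, a tip shows at crop (228,183) and the loop end at (45,272). In the right (top) half, the loop end is at crop (668,375). I'll compare these with predictions.

Run:
```python
from h import *
x,y,z=464.3,176.7,78.6+20;c,s=np.cos(.026),np.sin(.026)
def W(a,b,z=z):return [x+a*c-b*s,y+a*s+b*c,z]
for l,p in(("L",W(85,10)),("R",W(85,-10)),("loop",W(-117,0))):print(l,proj("scene",p).round(1),((proj("scene",p)[0]-150)*4+1.5).round(0),proj("top",p).round(1))
print(plane("scene",44.6/4+150,271/4+150,98),"top loop",plane("top",223.4,284.8,98))
b=cv2.imread("pics/s1.png")
cv2.imwrite("pics/g2.png",np.hstack([cv2.resize(b[185:215,190:230],(800,600),interpolation=2)]))
```

```text
L [[201.3 193.1]] [207. 174.] [[206.4 239.5]]
R [[205.6 194.8]] [224. 181.] [[211.4 237.8]]
loop [[162.2 220.4]] [ 50. 283.] [[225.6 284.9]]
[356.98788361 188.8957646   98.        ] top loop [350.50738304 181.05780617  98.        ]
```

View pics/g2.png

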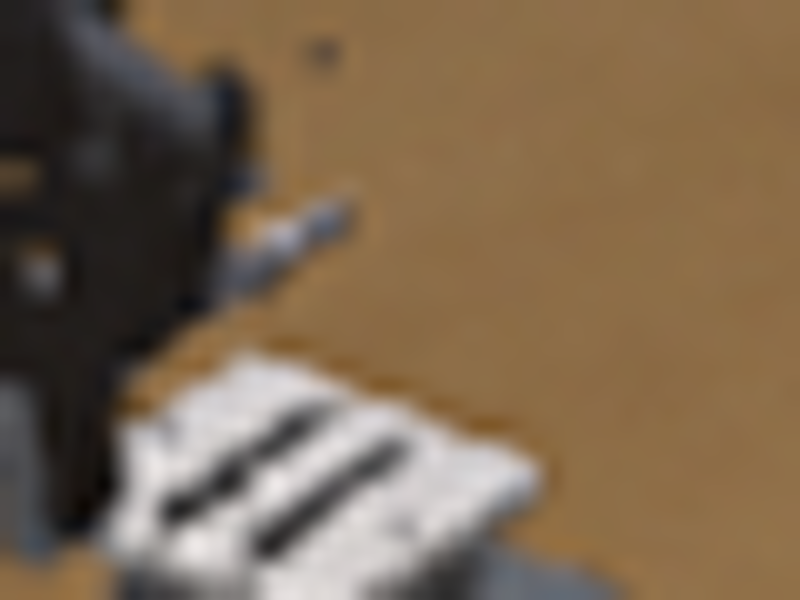

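The tip ends are at about (207.0,194.8) and (202.3,193.5) in the full picture, within 1.5 px of prediction. My ten views are used up, so from here I measure numerically. I'll correct sideways and go low.

```bash
python3 -m inch '[[[-0.1,-0.2,0.8,0],[-0.4,-0.4,2,0],[-0.4,-0.4,3,0],[-0.4,-0.4,3.5,0],[-0.4,-0.4,3.6,0],[-0.4,-0.4,3.6,0],[-0.4,-0.4,3.6,0],[-0.4,-0.4,3.6,0]]]'|sed -n '2p;4,6p'
python3 - <<'E'
from h import *
go(460,181,32,1.5)
n=sum(get_image("scene").astype(float) for _ in range(4))/4
np.save("n.npy",n)
st=sensors.read_state();x,y,z=st["eef_pos"];z+=20;c,s=np.cos(st["tool_rot"][2]),np.sin(st["tool_rot"][2])
for l,a,b in(("L",85,10),("R",85,-10),("L60",60,11),("R60",60,-11)):print(l,proj("scene",[x+a*c-b*s,y+a*s+b*c,z]).round(1))
for b in(10,-10):print("bar ends",proj("scene",[[521,180+b,40],[565,180+b,40]]).round(1).tolist())
o=cv2.imread("pics/scene0.png")
g0=cv2.cvtColor(o,6);g1=n.mean(2)
print("before");print(g0[198:222:1,186:224].astype(int)//10)
print("now");print((g1[198:222,186:224]/10).astype(int))
E
```

```text
eef_pos: [461.6, 182.0, 44.7]
force: [0.1, 0.8, -0.7]
width: 35.8
gripper_force: 3.9
t 8.8 pos [461.6 182.   44.7] rpy [-1.8e+02 -1.0e-01  1.5e+00] w 35.8 gf 3.9 F [ 0.1  0.8 -0.7] | row [-0.16  0.1   1.27] 0.0
L [[200.5 201.2]]
R [[204.7 202.8]]
L60 [[195.5 204.2]]
R60 [[200.2 206. ]]
bar ends [[197.1, 210.4], [205.6, 205.0]]
bar ends [[201.2, 212.2], [209.6, 206.8]]
before
[[11 11 11 12 11 12 11 11 11 11 12 12 12 12 12 11 12 11 12 12 12 12 11 11
  11 11 11 11 11 11 11 11 11 11 11 11 11 11]
 [11 11 12 12 11 11 11 12 12 12 12 11 12 12 12 12 11 12 12 12 11 11 11 11
  11 11 11 11 11 11 11 11 11 11 11 11 11 12]
 [11 11 11 11 11 11 11 12 12 12 11 12 12 12 12 12 12 11 12 12 11 11 11 11
  11 11 11 11 11 11 11 11 11 11 11 11 11 12]
 [11 11 11 11 11 11 12 12 12 12 12 11 12 12 12 11 11 11 11 11 11 11 11 11
  11 11 11 11 11 11 11 11 11 11 11 11 11 11]
 [12 12 11 12 11 11 12 11 11 12 12 12 12 11 11 12 14 11 10 11 11 11 11 11
  11 11 11 11 11 11 11 11 11 11 11 11 11 11]
 [11 11 12 12 12 12 12 12 12 12 12 11 11 11 12 17 20 19 18 15 11 10 11 11
  11 11 11 12 11 11 11 11 11 11 11 11 11 11]
 [11 12 
[... 4295 characters left out ...]
 7  4  2  2  2  4  5  5  5  5  4  5  7  8  9 12 12  8  7  4
   5  5  5  5  5  6  9 10  8  5  7 11 11 10]
 [ 3  1  2  6  8  5  2  2  2  4  6  5  5  5  5  5  5  5  6  7  7  6  5  5
   5  5  5  5  7 10 10  7  7  9 10 11 11 10]
 [ 4  6  8  6  8  5  2  2  2  4  6  6  6  5  5  5  5  5  5  5  5  5  5  5
   5  5  7  9  9  9  6  7 10 11 11 11 10 10]
 [ 9 10 10  8  8  6  2  3  4  5  5  5  6  6  6  6  5  5  5  5  5  5  5  5
   5  7 10 10  8  6  8 10 11 11 11 10 10 10]
 [10 10 10  9  7  7  6  7  5  5  5  5  5  5  6  6  6  6  5  5  5  5  5  7
   9  9  9  6  7 10 10 11 11 11 10 10 10 10]
 [10 10 10 10  9  9 10 10  8  5  5  5  5  5  5  6  6  6  6  6  5  5  7 10
  10  8  6  7 10 11 11 11 10 10 10 10 10 10]]
```

The right tip end shows at about (206.3,203.2), which puts the tips roughly over their bars. I'll descend to final height and measure again.

```bash
python3 -m inch '[[[0,0,0.3,0],[0,0,0.6,0],[0,0,0.9,0],[0,0,1.1,0],[0,0,1.2,0],[0,0,1.2,0],[0,0,1.2,0],[0,0,1.2,0]]]'|sed -n '2p;4,6p'
python3 - <<'E'
from h import *
go(460,181,32,1.5)
n=sum(get_image("scene").astype(float) for _ in range(4))/4
st=sensors.read_state();x,y,z=st["eef_pos"];z+=20;c,s=np.cos(st["tool_rot"][2]),np.sin(st["tool_rot"][2])
for l,a,b in(("L",85,10),("R",85,-10)):print(l,proj("scene",[x+a*c-b*s,y+a*s+b*c,z]).round(1))
o=cv2.imread("pics/scene0.png").astype(float)
d=n.mean(2)*1.03-o.mean(2)
np.set_printoptions(linewidth=200)
print("cols 194..219");
for r in range(200,216):print(r,(n.mean(2)[r,194:220]/10).astype(int),(d[r,194:220]/10).round().astype(int))
E
```

```text
eef_pos: [461.2, 182.0, 32.3]
force: [-0.4, 1.0, -0.5]
width: 35.8
gripper_force: 3.9
t 9.67 pos [461.2 182.   32.3] rpy [180.   -0.    1.6] w 35.8 gf 3.9 F [-0.4  1.  -0.5] | row [-0.12  0.09  0.03] 0.1
L [[200.7 204.1]]
R [[204.9 205.7]]
cols 194..219
200 [ 6  8  8  9  9  8  7  8 10 11 10 10 10 10 10 10 10 10 10 10 10 10 10 10 10 10] [-5 -3 -2 -1 -1 -2 -4 -3 -1  0  0  0  0  0  0  0  0  0  0  0  0  0  0  0  0  0]
201 [ 4  5  7  8  8  7  3  4  8 10 10 10 10 10 10 10 10 10 10 10 10 10 10 10 10 10] [-6 -5 -4 -3 -3 -4 -8 -6 -1  0  0  0  0  0  0  0  0  0  0  0  0  0  0  0  0  0]
202 [ 4  4  5  6  7  7  4  3  8 11  9  9 10 10 10 10 10 10 10 10 10 10 10 10 10 10] [-7 -6 -6 -5 -4 -3 -6 -8 -4  1  0  0  0  0  0  0  0  0  0  0  0  0  0  0  0  0]
203 [ 3  3  3  4  5  5  3  5 14 20 18 14 10  9  9 10 10 10 10 10 10 10 10 10 10 10] [ -7  -8  -8  -7  -5  -4  -8 -11  -5   1   0   0   0   0   0   0   0   0   0   0   0   0   0   0   0   0]
204 [ 4  3  3  3  3  3  2  4 13 20 21 20 18 14 10  9  9 10 10 10 10 10 10 10 10 10] [ -6  -8  -8  -7  -9 -12 -17 -16  -8  -1   0   0   0   0   0   0   0   0   0   0
[... 1337 characters left out ...]
0   0   0   0   0]
212 [ 2  2  2  2  2 12 20 19 11 10 19 21 20 20 20 20 18 14 10  8  9 10 10 10 10 10] [ -8 -10 -13 -15 -17 -10  -2   0  -2  -2   0   0   0   0   0   0   0   0   0   0   0   0   0   0   0   0]
213 [ 2  2  2  3  7 13 16 18 19 19 21 20 20 20 20 17 14  8  6  6  8 10 10 10 11  9] [-8 -8 -7 -7 -6 -3 -1 -2  0 -1  0  0  0  0  0  0  0  0  0  0  0  0  0  0  0  0]
214 [ 2  3  4  5  7 10 11 13 17 19 21 21 21 20 14 11  7  5  4  6  9 10 10 10 10 10] [-8 -6 -1 -1  0  1 -1 -2  0  0  0  0  0  0  0  0  0  0  0  0  0  0  0  0  0  0]
215 [ 2  4  5  5  5  6  7  8 11 15 16 17 17 14  9  6  5  5  5  5  7  7  8 10 10  9] [-7 -3  1  1  0  0  0  0  0  0  0  0  0  0  0  0  0  0  0  0  0  0  0  0  0  0]
```

Run:
```python
from h import *
n=sum(get_image("top").astype(float) for _ in range(4))/4
st=sensors.read_state();x,y,z=st["eef_pos"];print(x,y,z,st["tool_rot"][2]);z+=20
for a,b in((-117,0),(-30,15),(-30,-15)):print(proj("top",[x+a,y+b+a*.027,z]).round(1))
b,g,r=n[...,0],n[...,1],n[...,2]
q=(b-r)   # wood strongly red; steel neutral
for row in range(254,294,2):print(row,q[row,204:240].astype(int))
```

```text
461.1618501363053 181.9836783668498 32.322796499521225 0.027282557707923427
[[225.5 290.9]]
[[214.4 271.9]]
[[222.  269.5]]
254 [-10 -14 -11  -9 -12 -10  -6  -4  -7  -5  -8  -9  -8 -12 -10 -10 -12 -11
 -12  -8 -10 -10 -11  -4  -3  -6  -7 -17 -19 -10 -11 -14 -14 -14 -13 -16]
256 [-12 -15 -10 -16 -12 -12 -10  -8 -13 -11 -13 -14 -12 -11 -12 -12 -13 -10
 -16 -12 -10  -5  -3 -10  -7 -10 -32 -54 -58 -43 -18 -12 -12 -13 -14 -14]
258 [-11 -14 -11 -12 -12 -12 -14  -9 -11 -11 -14 -11 -13 -12 -12 -11 -10  -8
 -11  -8  -8  -7  -9  -5 -11 -32 -51 -59 -59 -58 -48 -26 -11 -12 -16 -14]
260 [-26 -18 -15 -12 -13 -11 -13 -12 -10 -10 -16 -26 -31 -32 -24 -13  -9 -13
 -11 -11 -21 -42 -44 -31 -43 -54 -59 -57 -57 -59 -58 -59 -41 -14 -10 -12]
262 [-10 -15 -22 -13 -13 -11 -10 -12 -17 -46 -59 -62 -60 -54 -36 -25 -14  -6
  -4  -9 -35 -51 -58 -58 -58 -57 -59 -59 -58 -58 -57 -58 -58 -47 -25 -11]
264 [-14 -11 -12 -14 -15  -9 -12 -13 -19 -49 -61 -60 -59 -57 -48 -35 -14  -6
   1  -2 -33 -51 -58 -58 -58 -58 -57 -57 -57 -59 -58 -59 -58 -60 -57 -41]
266 [ -8 -12 -16 -21 -21 -12  -7  -2 -10 -28 -51 -56 -49 -48 -44 -36 -
[... 1343 characters left out ...]
39 -28 -20 -27 -39 -40
 -38 -39 -42 -41 -26 -16 -28 -40 -40 -43 -54 -58 -59 -59 -58 -57 -58 -57]
286 [-58 -60 -55 -38 -41 -39 -40 -38 -40 -38 -38 -40 -41 -37 -18 -16 -39 -39
 -39 -39 -41 -40 -38 -17 -14 -39 -39 -38 -50 -57 -57 -58 -56 -57 -56 -57]
288 [-59 -60 -59 -54 -40 -39 -39 -39 -40 -40 -38 -37 -40 -40 -33 -22 -25 -39
 -42 -42 -42 -40 -34 -15 -13 -32 -38 -39 -39 -51 -56 -58 -58 -57 -57 -58]
290 [-59 -61 -60 -57 -51 -42 -37 -40 -39 -41 -40 -41 -41 -41 -38 -29  -9  -3
  -5  -9  -8  -2  -5  -9 -31 -38 -39 -40 -41 -53 -59 -59 -57 -56 -56 -58]
292 [-59 -60 -58 -57 -59 -53 -41 -39 -38 -40 -40 -40 -39 -36 -39 -40 -37 -30
 -23 -18 -19 -20 -25 -35 -39 -38 -41 -37 -37 -48 -59 -59 -56 -59 -57 -58]
```

Run:
```python
from h import *
rows=[274,276,278,280,282,284,286]
L=[215.5,215.8,216.5,217.0,217.6,218.1,218.6];R=[223.5,224.1,224.7,225.6,226.5,227.0,227.5]
for z in(47,52,57):
    F=[]
    for U in(L,R):
        P=np.array([plane("top",u,v,z)for u,v in zip(U,rows)]);m,c=np.polyfit(P[:,0],P[:,1],1);F.append((m,c))
    m=(F[0][0]+F[1][0])/2;c=(F[0][1]+F[1][1])/2
    print(z,[round(f[0],3)for f in F],"yaw deg",np.degrees(m).round(2),"axis y at x=400,461,544:",[round(m*x+c,1)for x in(400,461,544)])
print(plane("top",222.6,291.3,52))
```

```text
47 [np.float64(-0.046), np.float64(0.016)] yaw deg -0.86 axis y at x=400,461,544: [np.float64(180.8), np.float64(179.9), np.float64(178.6)]
52 [np.float64(-0.046), np.float64(0.016)] yaw deg -0.86 axis y at x=400,461,544: [np.float64(181.0), np.float64(180.1), np.float64(178.8)]
57 [np.float64(-0.046), np.float64(0.016)] yaw deg -0.86 axis y at x=400,461,544: [np.float64(181.2), np.float64(180.3), np.float64(179.0)]
[346.11506559 189.26492325  52.        ]
```

Both views agree best if the tips sit about 4 mm higher than assumed and about 3 mm to the right, with the tweezers yawed slightly clockwise. I'll turn +2° in world yaw, lower 4 mm, then hold.

```bash
python3 -m inch '[[[0,0,0.1,-0.5],[0,0,0.2,-1],[0,0,0.3,-1.5],[0,0,0.4,-2],[0,0,0.4,-2],[0,0,0.4,-2],[0,0,0.4,-2],[0,0,0.4,-2]]]'|sed -n '2p;4,6p'
python3 - <<'E'
from h import *
go(460,181,32,1.5)
n=sum(get_image("scene").astype(float) for _ in range(4))/4
o=cv2.imread("pics/scene0.png").astype(float)
d=n.mean(2)*1.03-o.mean(2)
np.set_printoptions(linewidth=200)
for r in range(202,215):print(r,(d[r,194:214]/10).round().astype(int))
t=sum(get_image("top").astype(float) for _ in range(4))/4;q=t[...,0]-t[...,2]
res=[]
for U0 in(0,1):
    P=[]
    for r in range(274,288,2):
        c0=int(round((215.5 if U0==0 else 223.5)+(r-274)*(.26 if U0==0 else .34)));s=np.arange(c0-3,c0+4);w=np.clip(q[r,s]+34,0,None);P.append(plane("top",(w*s).sum()/w.sum(),r,52))
    P=np.array(P);res.append(np.polyfit(P[:,0],P[:,1],1))
m=np.mean(res,0);print(np.degrees(m[0]),np.polyval(m,[400,461,544]))
E
```

```text
eef_pos: [461.2, 182.0, 28.3]
force: [-1.2, 0.2, -1.6]
width: 36.0
gripper_force: 3.9
t 10.73 pos [461.2 182.   28.3] rpy [-180.    -0.     3.6] w 36.0 gf 3.9 F [-1.2  0.2 -1.6] | row [-0.12  0.09 -0.37] 2.1
202 [-7 -6 -5 -4 -3 -3 -4 -9 -7  0  0  0  0  0  0  0  0  0  0  0]
203 [ -7  -6  -7  -6  -5  -3  -5 -14 -11  -2   0   0   0   0   0   0   0   0   0   0]
204 [ -8  -7  -8  -7  -8 -12 -15 -18  -8   0   0   0   0   0   0   0   0   0   0   0]
205 [ -6  -5  -7  -6 -13 -18 -19 -18  -6   1   0   0   0   0   0   0   0   0   0   0]
206 [ -6  -7 -13 -13 -13 -18 -19 -13  -4   1   1   0  -1   0   0   0   0   0   0   0]
207 [ -9 -15 -18 -18 -17 -18 -18  -8  -1   3  -2 -10  -5   0   0   0   0   0   0   0]
208 [-16 -18 -18 -19 -19 -18 -12   1   2  -6  -9  -8  -2   0   0   0   0   0   0   0]
209 [-19 -18 -18 -17 -13  -9  -6  -8  -9 -11  -8  -2   0   0   0   0   0   0   0   0]
210 [-19 -19 -19 -15  -3  -9 -15 -15 -10  -4  -3   0   0   0   0   0   0   0   0   0]
211 [-13 -14 -18 -18 -15 -18 -14  -8  -4   0   0   0   0   0   0   0   0   0   0   0]
212 [ -7 -10 -13 -14 -18 -20  -8  -2  -4   0   0   0   0   0   0   0   0   0   0   0]
213 [ -8  -8  -7  -8 -11  -9  -4  -2  -1   0   0   0   0   0   0   0   0   0   0   0]
214 [-8 -7 -3 -4 -3  0 -1 -1  0  0  0  0  0  0  0  0  0  0  0  0]
1.421602635424881 [179.24831203 180.76182248 182.82118915]
```

Both views now agree: the top view puts the axis at y=182.8 against the bars' 183, and the scene view puts the right tip end at (206.2,206.8) against an ideal (206.2,206.95). I'll hold for two seconds or more.

```bash
for i in 1 2 3 4; do python3 -m inch '[[[0,0,0,0],[0,0,0,0],[0,0,0,0],[0,0,0,0],[0,0,0,0],[0,0,0,0],[0,0,0,0],[0,0,0,0]]]'|sed -n '1,2p;4,6p'|tr '\n' ' ';echo; done
python3 -c "
from h import *
print(order.finish_job())"
```

```text
clock: 11.8 eef_pos: [461.2, 182.0, 28.3] force: [0.0, -0.7, -1.2] width: 36.3 gripper_force: 3.9 
clock: 12.47 eef_pos: [461.2, 182.0, 28.3] force: [0.5, 0.4, -0.4] width: 36.2 gripper_force: 3.9 
clock: 13.13 eef_pos: [461.2, 182.0, 28.3] force: [-0.4, -0.5, -0.4] width: 36.0 gripper_force: 3.9 
clock: 13.8 eef_pos: [461.1, 182.0, 28.3] force: [0.4, 0.3, -0.5] width: 36.3 gripper_force: 3.9 
the job is handed in; nothing more can be done
None
```

The job is handed in, with no verdict shown: the tweezers are still held over the gauge, each tip over its bar by camera estimate (only the right tip seen directly), about 10 mm above the plate and roughly 21 mm apart by finger opening, steady for over 2.5 s.

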